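# Switch on the warming plates under the saucepans

### The arm

A 6-joint arm with a two-finger parallel gripper is mounted at the origin on the work surface. World frame = base frame: x ahead of the robot, y to its left, z up, the work surface at z = 0. Lengths are in m, angles in rad, forces in N, time in s.
With the tool pointing down it reaches from about 0.225 to 0.875 m from the base axis. Payload 3.4 kg.
Tool frame: the origin (TCP) lies midway between the tips of the shut fingers; the grasp point (between the pads) lies 19 mm behind it (manip.grasp_offset is the distance from the TCP to the grasp point, in m); x points along the fingers, y is the direction in which the jaws open and shut, and the axes are right-handed (so a half turn about x gives the same grasp; the last joint's range is limited). The gripper opens to 85 mm and grips with 20 to 120 N. Pads are 22 mm wide; open, the fingers measure 114 mm over their backs; the gripper's body (76 mm by 85 mm) begins 54 mm behind the grasp point. The pads swing forward as they close: fully open they stand 13 mm farther back than shut.
Start: joints at [1.075, 0.276, 1.505, -0, 1.361, -0.121], TCP at [0.211, 0.535, 0.231] pointing down, gripper open.
Joint ranges: [-2.89, 2.89], [-0.75, 2.08], [0.22, 2.7], [-1.18, 4.32], [0.11, 2.71], [-2.7, 2.7]. Speed limits (rad/s): [2.57, 2.57, 3.14, 3.14, 3.14, 3.14].

### API

Orientations are given as a unit quaternion [w, x, y, z].
In Python, from rig import manip gives the robot as it stands.
- The arm moves only by the shell command python3 -m creep 'ROWS' [OPENING] [FORCE]. ROWS is a JSON object of lists of equal length, an entry for each row: "delta_pos": the shift along the tool's x, y, z in cm, a list of three; "dr": the turn, a rotation vector about the tool's x, y, z in rad, a list of three. In form: {"delta_pos": [[dx, dy, dz], ...], "dr": [[rx, ry, rz], ...]}. A call has 1 to 10 rows; each row is the pose to reach, as a shift and turn from the pose commanded when the call began, along the tool's axes at that moment; what a row does not reach only later rows make up. A row lasts 1/10 s, in which the tool goes at most 50 mm and 8.59 degrees, less where a joint would pass 70% of its speed; a pose out of reach is approached as far as the arm can. A call with a gripper value outside its range is refused whole. OPENING is the opening, from -1 (shut) to 1 (fully open), set as the call begins (- or left out, the last holds). The fingers move at their own pace and stop on an object; FORCE is the grip in N (left out, the last holds). Time passes only in rows, so rows that repeat a pose let the fingers close. It gives the time, the measured TCP pose, the force and the opening at its end, in the units of the state.
- manip.get_state(): the state, without advancing time (a new reading comes with each control period).
- manip.get_image(name): name is "scene" or "top" or "wrist"; returns a dict with "pixels" (420x560x3 uint8, blue, green, red), "depth" (420x560 float32, m along the optical axis (not along the pixel's ray), 0 where there is no reading), "intrinsics" (3x3 intrinsics, pixels), "rvec" (rotation vector, rad) and "tvec" (3), from world to camera coordinates, as OpenCV has them. Camera axes: x right, y down, z forward; pixel columns grow to the right and rows downward; lengths in m; the calibration is good to about 2 mm. A picture is of the moment at which its call begins.
- manip.sign_off(): hands the job in, once; it reports no verdict.
The state is a dict: "clock": time; "qpos": joint angles; "qd": joint speeds; "effort": joint torques, N m; "position": TCP position; "ee_rot": TCP orientation; "contact_force": force on the tool from outside, world axes, zero at the start; "moment": the same for the moment, N m; "width": finger opening in m.
Only numpy, scipy, OpenCV 4.12 (cv2) and the standard library are available. Lean on these libraries where they do the work, as an engineer would, in place of code of your own. Each camera call takes 0.05 s, during which the arm holds its last target. There are 200 camera calls.

### The job

Warm up the two saucepans: for each of them, push the small toggle lever in front of its plate over towards the plate until it snaps into the on position, and only then push the big main lever at the right-hand end over the same way. Leave the plate under the mixing bowl switched off, do not shift or lift the pans and the bowl, and leave everything else on the table as it stands.

Things in the scene. Friction and masses are not known exactly. Their poses are not given: they have to be found in the camera images.
- warmer: the plate warmer: a flat steel box 320 mm deep (its x) by 620 mm wide (its y), its top 60 mm above the work surface; it is fixed and does not move. Origin: centre of its underside, on the work surface. Its +x axis points from the lever strip along its near edge towards the plates, its +y to the left-hand end, z up; the levers stand 45 mm inside its near edge. Nothing taller than the levers stands on the strip
- pan_a: a steel saucepan, 138 mm across the rim and 55 mm high, with a straight handle reaching 195 mm from its centre and up to 72 mm above its base, pointing roughly away from the lever strip; stands loose on one of the plates. Origin: centre of its underside
- pan_b: a second saucepan, the same as pan_a, on another plate. Origin: centre of its underside
- bowl: a steel mixing bowl without handle, 144 mm across the rim and 55 mm high, parked loose on the remaining plate. Origin: centre of its underside
- plate_left (a point): centre of the top of the left-hand (largest y) round plate of the warmer, 156 mm across, 6 mm above the warmer's top. Its toggle stands 175 mm from here towards the near edge (warmer's -x)
- toggle_left (a joint): the small toggle lever in front of the left-hand (largest y) plate: 0 = off, leaning 0.5 rad from upright towards the near edge of the warmer; 1.0 rad = on, leaning 0.5 rad towards the plate; 0.5 = upright, the centre. Its snap action drives it away from centre to whichever end is nearer, so once pushed past centre it snaps over; starting it takes about 3.5 N at the tip. A 10 mm thick shaft ending in a black ball 16 mm across, whose centre is 50 mm from the pivot
- toggle_left_pivot (a point): pivot of the left toggle, at the warmer's top. The lever swings in the warmer's x-z plane about this point
- plate_middle (a point): centre of the top of the middle round plate of the warmer, 156 mm across, 6 mm above the warmer's top. Its toggle stands 175 mm from here towards the near edge (warmer's -x)
- toggle_middle (a joint): the small toggle lever in front of the middle plate: 0 = off, leaning 0.5 rad from upright towards the near edge of the warmer; 1.0 rad = on, leaning 0.5 rad towards the plate; 0.5 = upright, the centre. Its snap action drives it away from centre to whichever end is nearer, so once pushed past centre it snaps over; starting it takes about 3.5 N at the tip. A 10 mm thick shaft ending in a black ball 16 mm across, whose centre is 50 mm from the pivot
- toggle_middle_pivot (a point): pivot of the middle toggle, at the warmer's top. The lever swings in the warmer's x-z plane about this point
- plate_right (a point): centre of the top of the right-hand round plate of the warmer, 156 mm across, 6 mm above the warmer's top. Its toggle stands 175 mm from here towards the near edge (warmer's -x)
- toggle_right (a joint): the small toggle lever in front of the right-hand plate: 0 = off, leaning 0.5 rad from upright towards the near edge of the warmer; 1.0 rad = on, leaning 0.5 rad towards the plate; 0.5 = upright, the centre. Its snap action drives it away from centre to whichever end is nearer, so once pushed past centre it snaps over; starting it takes about 3.5 N at the tip. A 10 mm thick shaft ending in a black ball 16 mm across, whose centre is 50 mm from the pivot
- toggle_right_pivot (a point): pivot of the right toggle, at the warmer's top. The lever swings in the warmer's x-z plane about this point
- main (a joint): the main lever at the right-hand end of the lever strip, bigger than the toggles: 0 = off, leaning 0.5 rad towards the near edge; 1.0 rad = on, leaning 0.5 rad away from it; 0.5 = upright. It snaps over past centre as the toggles do; starting it takes about 4 N at the tip. A 14 mm thick shaft ending in a black ball 26 mm across, whose centre is 70 mm from the pivot
- main_pivot (a point): pivot of the main lever, at the warmer's top, 135 mm to the right of the right toggle's pivot. The lever swings in the warmer's x-z plane about this point
- salt_jar: a clear jar with a steel cap, 60 mm across, 75 mm high, standing on the warmer about 195 mm behind the main lever. Origin: centre of its underside
- squeeze_bottle: a white squeeze bottle, 62 mm across, 210 mm high, on the work surface left of the warmer. Origin: centre of its underside
- tub: an open white tub, 100 mm across, 60 mm high, on the work surface right of the warmer. Origin: centre of its underside
- spoon: a steel spoon lying on the work surface right of the warmer, lower than 30 mm
- spatula: a black spatula lying on the work surface to the left, lower than 40 mm
Mind the look-alikes: they are no part of the job. What is shaped like the bowl but red is not meant.

How it is judged:
By the outcome, as a careful person would: the job done as asked, in the order asked, and still so for the second after the job is handed in, with the robot touching nothing.
It also fails if it takes over 48 s, if anything falls off the work surface, if the arm or the gripper's body presses on something with over 40 N, if the wrist force passes 120 N, or if a joint passes its speed limit or range.

## Working session

There is one attempt and no reset: what is moved stays moved. The work goes in short steps, Python scripts to look and compute and a shell command to move; the robot and the scene stay as the last step left them, time stands still between calls to the robot, and variables do not carry over. Pictures are saved under pics/ and viewed, about 8 in all and at most 12, crops included, and the job is handed in when it is done.

```bash
mkdir -p pics
python3 - <<'E'
from rig import manip
import cv2,numpy as np
for n in("scene","top"):
    d=manip.get_image(n); cv2.imwrite(f"pics/{n}0.png",d["pixels"]); np.savez(f"{n}0.npz",**d)
    R=cv2.Rodrigues(np.array(d["rvec"]))[0]; print(n,d["intrinsics"],-R.T@np.array(d["tvec"]).ravel(),R)
s=manip.get_state(); print(s)
E
```

```text
scene [[447.50103368   0.         287.28970218]
 [  0.         447.50103368 208.10211607]
 [  0.           0.           1.        ]] [1.22883912 1.0964675  0.89468738] [[-0.84674711  0.53159204 -0.02071797]
 [ 0.29911665  0.44352057 -0.84487794]
 [-0.43994154 -0.72159505 -0.53455779]]
top [[455.5031775    0.         284.06051065]
 [  0.         455.5031775  208.09867295]
 [  0.           0.           1.        ]] [ 0.34907594 -0.00897544  1.62682939] [[ 0.01990126 -0.99976773  0.00827174]
 [-0.99376597 -0.02068817 -0.10955001]
 [ 0.10969569 -0.00603999 -0.99394687]]
{'clock': 0.1, 'qpos': array([ 1.07499032e+00,  2.76536030e-01,  1.50601473e+00, -1.48849519e-06,
        1.36070506e+00, -1.21021062e-01]), 'qd': array([ 1.52104954e-04, -1.56902724e-03, -4.76906604e-03,  9.74801924e-06,
        1.29615638e-03,  8.52360507e-04]), 'effort': array([-1.01843057e-05, -4.17703092e+01, -2.46405280e+01, -1.07382350e-04,
        5.79567393e-03,  4.26696118e-06]), 'position': array([0.21028034, 0.53465888, 0.23052051]), 'ee_rot': array([ 0.69454949,  0.13117175,  0.69490549, -0.13229261]), 'contact_force': array([ 0.11221316, -0.80878988, -0.60541994]), 'moment': array([-0.05180126, -0.04524687, -0.01081882]), 'width': 0.08525147424185113}
```

View pics/scene0.png

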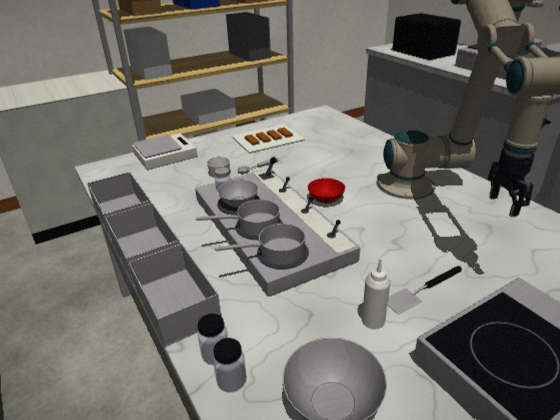

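View pics/top0.png

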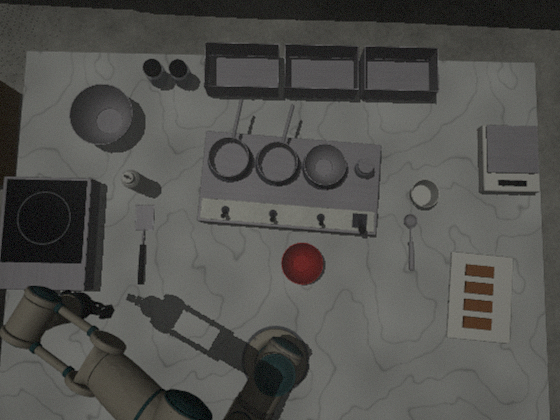

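The top view shows the pans on the left plate (230,160) and middle plate (277,163), and the steel bowl on the right plate (325,166). The toggles are near (225,212), (273,216) and (321,220), and the main lever is near (361,223). The red bowl at (303,264) is the look-alike. Next I'll enlarge the strip and measure it.

```bash
cat > h.py <<'E'
import numpy as np,cv2
def cam(d):
    return d["intrinsics"],cv2.Rodrigues(np.array(d["rvec"]))[0],np.array(d["tvec"]).ravel()
def ray(d,u,v,z):
    K,R,t=cam(d); r=R.T@np.linalg.inv(K)@[u,v,1]; c=-R.T@t
    return c+r*(z-c[2])/r[2]
def cloud(d):
    K,R,t=cam(d); z=d["depth"]; v,u=np.indices(z.shape)
    p=np.stack([(u-K[0,2])/K[0,0]*z,(v-K[1,2])/K[1,1]*z,z],-1)-t
    return p@R
E
python3 - <<'E'
from h import *
d=dict(np.load("top0.npz")); s=dict(np.load("scene0.npz"))
P=cloud(d);img=d["pixels"]
m=((abs(P[...,2]-.06)<.006)).astype(np.uint8); m[:120]=0;m[245:]=0;m[:,:190]=0;m[:,395:]=0
m=cv2.morphologyEx(m,cv2.MORPH_CLOSE,np.ones((5,5)))
c=max(cv2.findContours(m,0,1)[0],key=cv2.contourArea)
h=cv2.convexHull(c); w=np.array([ray(d,*q[0],.06)[:2] for q in h],np.float32)
r=cv2.minAreaRect(w); print("rect",r, cv2.boxPoints(r))
g=img.max(2)
for nm,D,box in(("top",d,(195,200,385,240)),):
    x0,y0,x1,y1=box; mm=(g[y0:y1,x0:x1]<35).astype(np.uint8)
    n,l,st,ce=cv2.connectedComponentsWithStats(mm)
    for i in range(1,n):
        if st[i,4]>5: print(st[i]+[x0,y0,0,0,0],ce[i]+[x0,y0],ray(d,*(ce[i]+[x0,y0]),.104))
# high points on strip
Q=cloud(s)
for nm,PP in(("top",P),("scene",Q)):
    k=(PP[...,2]>.085)&(PP[...,2]<.15)&(PP[...,0]>.25)&(PP[...,0]<.5)&(PP[...,1]<.3)&(PP[...,1]>-.4)
    n,l,st,ce=cv2.connectedComponentsWithStats(k.astype(np.uint8))
    for i in range(1,n): print(nm,st[i],PP[l==i].mean(0).round(4),PP[l==i].min(0).round(3),PP[l==i].max(0).round(3))
a=cv2.resize(img[120:290,195:390],None,fx=4,fy=4,interpolation=2)[:,:780]; a=cv2.convertScaleAbs(a,alpha=1.6)
a=cv2.resize(a,(640,558)); cv2.imwrite("pics/c1.png",a)
b=cv2.resize(s["pixels"][145:290,190:370],(744,600),interpolation=2); cv2.imwrite("pics/c2.png",b)
E
```

```text
rect ((0.6123132705688477, -0.03740847110748291), (0.6182950735092163, 0.3193875849246979), 86.51358032226562) [[ 0.43411517 -0.33627254]
 [ 0.7529116  -0.35569513]
 [ 0.79051137  0.2614556 ]
 [ 0.4717149   0.2808782 ]]
[271 216   3   5   9] [272.         218.33333333] [0.48176584 0.02153281 0.104     ]
[320 220   3   5  11] [320.81818182 222.54545455] [ 0.47096795 -0.14246483  0.104     ]
[359 224   7  10  36] [361.61111111 229.08333333] [ 0.45181338 -0.2794833   0.104     ]
top [221 213   5   5  21] [0.4891 0.1848 0.1048] [0.482 0.179 0.088] [0.498 0.192 0.116]
top [270 215   5   7  23] [0.4805 0.0205 0.1039] [0.472 0.015 0.086] [0.495 0.028 0.119]
top [319 220   5   6  23] [ 0.4699 -0.1437  0.1048] [ 0.462 -0.15   0.086] [ 0.481 -0.136  0.115]
top [359 222   8  12  65] [ 0.4537 -0.277   0.1217] [ 0.437 -0.291  0.086] [ 0.477 -0.267  0.138]
scene [268 157   9  14  64] [ 0.4597 -0.2722  0.1133] [ 0.442 -0.284  0.086] [ 0.478 -0.263  0.134]
scene [284 177   6   8  25] [ 0.4745 -0.1392  0.1001] [ 0.465 -0.147  0.086] [ 0.485 -0.133  0.112]
scene [308 197   6   9  27] [0.4835 0.0243 0.0995] [0.472 0.018 0.085] [0.495 0.032 0.11 ]
scene [335 220   6   8  30] [0.4931 0.1894 0.1024] [0.486 0.183 0.086] [0.499 0.197 0.113]
```

View pics/c1.png

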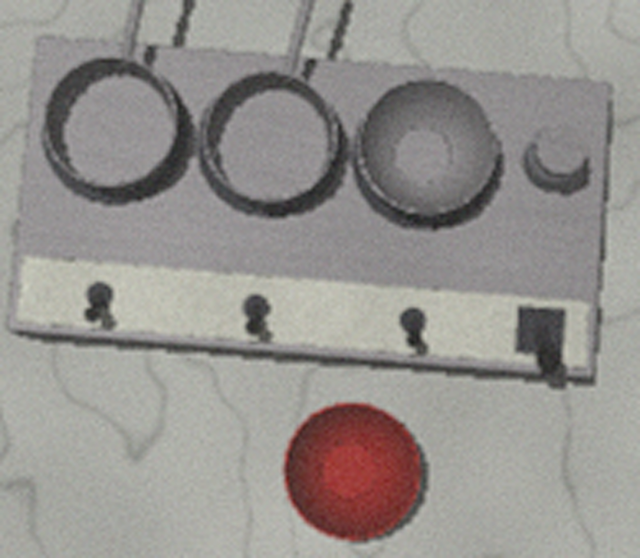

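View pics/c2.png

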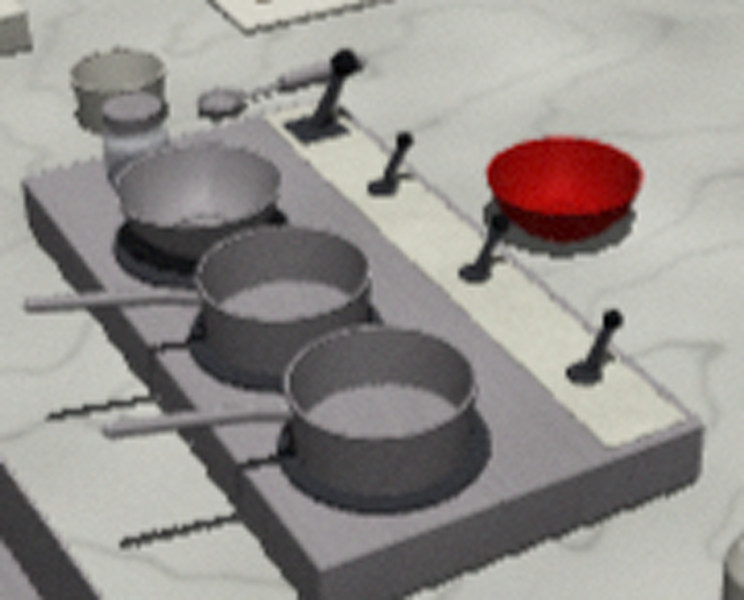

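All four levers lean towards the near edge, so they are off. The steel mixing bowl on the right plate (crop 430,155) is the one meant, and the red bowl (crop 353,472) stands off the warmer. So I need the left and middle toggles, then the main lever. I'll push each from the near side with shut fingers pointing down.

```bash
cat > g.py <<'E'
import sys,numpy as np
from scipy.spatial.transform import Rotation as Ro
from rig import manip
# usage: g.py local_x(from pivot) world-y-of-ball-name z
O=np.array([.612,-.037]); a=-.061; X=np.array([np.cos(a),np.sin(a)]); Y=np.array([-X[1],X[0]])
Yl={"L":(np.array([.488,.187])-O)@Y,"M":(np.array([.479,.022])-O)@Y,"R":(np.array([.470,-.1425])-O)@Y,"P":(np.array([.452,-.276])-O)@Y}
s=manip.get_state(); q=s["ee_rot"]; R=Ro.from_quat([q[1],q[2],q[3],q[0]]).as_matrix(); p=s["position"]
print("t",s["clock"],"p",p.round(4),"F",s["contact_force"].round(2),"w",round(s["width"],3),{k:round(v,4) for k,v in Yl.items()})
print("R",R.round(3).tolist())
# desired: tool x down, tool z (or -z) along X
for sg in(1,-1):
    z=np.r_[X*sg,0]; x=np.array([0,0,-1.]); y=np.cross(z,x); D=np.stack([x,y,z],1)
    print("dr",sg,Ro.from_matrix(R.T@D).as_rotvec().round(4))
for n,lx,z in zip(sys.argv[1::3],sys.argv[2::3],sys.argv[3::3]):
    w=O+X*(-.115+float(lx))+Y*Yl[n]; t=np.r_[w,float(z)]
    print(n,lx,z,t.round(4),"cm",(R.T@(t-p)*100).round(2))
E
python3 g.py L -.075 .2 L -.075 .09
```

```text
t 0.1 p [0.2103 0.5347 0.2305] F [ 0.11 -0.81 -0.61] w 0.085 {'L': np.float64(0.216), 'M': np.float64(0.0508), 'R': np.float64(-0.114), 'P': np.float64(-0.2483)}
R [[-0.001, 0.366, 0.931], [-0.001, 0.931, -0.366], [-1.0, -0.002, -0.0]]
dr 1 [-0.3138 -0.0005  0.0016]
dr -1 [2.8278e+00 2.3000e-03 7.0000e-04]
L -.075 .2 [0.4355 0.1902 0.2   ] cm [  3.08 -23.8   33.57]
L -.075 .09 [0.4355 0.1902 0.09  ] cm [ 14.08 -23.79  33.57]
```

```bash
python3 -m creep '{"delta_pos":[[0.3,-2.4,3.4],[0.6,-4.8,6.7],[0.9,-7.1,10.1],[1.2,-9.5,13.4],[1.5,-11.9,16.8],[1.8,-14.3,20.1],[2.2,-16.7,23.5],[2.5,-19,26.9],[2.8,-21.4,30.2],[3.1,-23.8,33.6]],"dr":[[-0.03,0,0],[-0.06,0,0],[-0.09,0,0],[-0.13,0,0],[-0.16,0,0],[-0.19,0,0],[-0.22,0,0],[-0.25,0,0],[-0.28,0,0],[-0.314,0,0]]}' -1; python3 g.py L -.075 .09 L .01 .09
```

```text
clock: 1.1
position: [0.4364, 0.1891, 0.2]
ee_rot: [0.707, 0.021, 0.707, -0.021]
contact_force: [0.8, 0.1, -0.4]
width: -0.0004
t 1.1 p [0.4364 0.1891 0.2   ] F [ 0.75  0.14 -0.42] w -0.0 {'L': np.float64(0.216), 'M': np.float64(0.0508), 'R': np.float64(-0.114), 'P': np.float64(-0.2483)}
R [[-0.0, 0.059, 0.998], [0.0, 0.998, -0.059], [-1.0, 0.0, -0.0]]
dr 1 [ 0.0016 -0.0005 -0.0001]
dr -1 [-3.14e+00  1.00e-04 -8.00e-04]
L -.075 .09 [0.4355 0.1902 0.09  ] cm [11.    0.11 -0.09]
L .01 .09 [0.5204 0.185  0.09  ] cm [10.99  0.09  8.41]
```

```bash
python3 -m creep '{"delta_pos":[[3,0,0],[6,0,0],[9,0.1,-0.1],[11,0.1,-0.1],[11,0.1,-0.1]],"dr":[[0,0,0],[0,0,0],[0,0,0],[0,0,0],[0,0,0]]}'; for i in 1; do python3 -m creep '{"delta_pos":[[0,0,1],[0,0,2],[0,0,2.7],[0,0,3.4],[0,0,4.1],[0,0,4.8],[0,0,5.5]],"dr":[[0,0,0],[0,0,0],[0,0,0],[0,0,0],[0,0,0],[0,0,0],[0,0,0]]}';done; python3 g.py
python3 - <<'E'
from h import *
from rig import manip
d=manip.get_image("scene"); cv2.imwrite("pics/s1.png",cv2.resize(d["pixels"][145:290,190:370],(744,600),interpolation=2))
E
```

```text
clock: 1.6
position: [0.4325, 0.1908, 0.0875]
ee_rot: [0.704, 0.021, 0.709, -0.022]
contact_force: [-0.6, -0.4, -0.2]
width: 0.0003
clock: 2.3
position: [0.488, 0.188, 0.0904]
ee_rot: [0.705, 0.021, 0.708, -0.022]
contact_force: [-3.5, -0.5, 2.2]
width: -0.0002
t 2.3 p [0.488  0.188  0.0904] F [-3.54 -0.46  2.21] w -0.0 {'L': np.float64(0.216), 'M': np.float64(0.0508), 'R': np.float64(-0.114), 'P': np.float64(-0.2483)}
R [[-0.005, 0.061, 0.998], [-0.001, 0.998, -0.061], [-1.0, -0.001, -0.005]]
dr 1 [ 0.0002 -0.0046  0.0009]
dr -1 [-3.1414e+00 -1.4000e-03 -7.3000e-03]
```

View pics/s1.png

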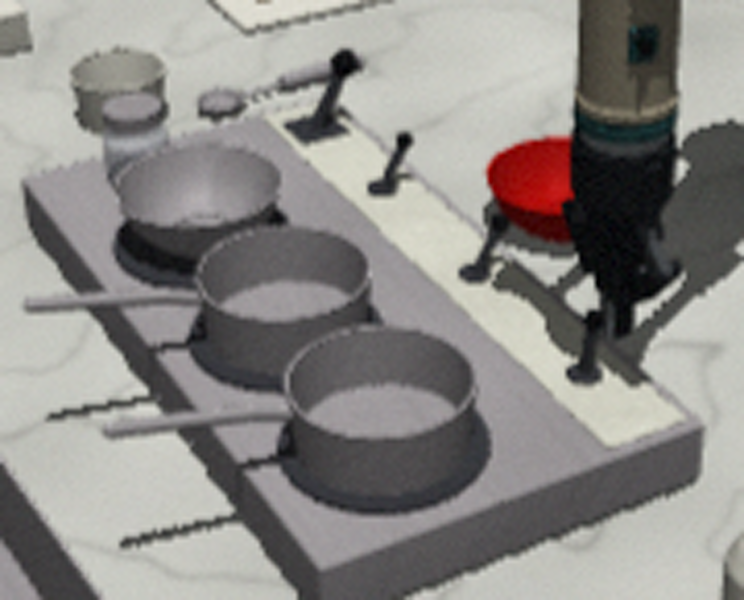

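The finger is against the left toggle, whose ball is near crop (595,320), and the toggle is close to upright. I'll push on until it snaps, then retract.

```bash
python3 -m creep '{"delta_pos":[[0,0,0.6],[0,0,1.2],[0,0,1.8],[0,0,2.2],[0,0,2.2]],"dr":[[0,0,0],[0,0,0],[0,0,0],[0,0,0],[0,0,0]]}';python3 -m creep '{"delta_pos":[[0,0,-2],[0,0,-5],[0,0,-7.5],[-3,0,-7.5],[-6,0,-7.5],[-6,0,-7.5]],"dr":[[0,0,0],[0,0,0],[0,0,0],[0,0,0],[0,0,0],[0,0,0]]}'; python3 g.py M -.08 .15 M -.08 .09
python3 - <<'E'
from h import *
from rig import manip
d=manip.get_image("scene"); cv2.imwrite("pics/s2.png",cv2.resize(d["pixels"][145:290,190:370],(744,600),interpolation=2))
E
```

```text
clock: 2.85
position: [0.513, 0.187, 0.0903]
ee_rot: [0.707, 0.022, 0.706, -0.022]
contact_force: [-0.5, -1.0, -0.0]
width: -0.0
clock: 3.45
position: [0.4396, 0.1925, 0.154]
ee_rot: [0.71, 0.022, 0.704, -0.02]
contact_force: [1.0, -0.5, -0.3]
width: -0.0001
t 3.45 p [0.4396 0.1925 0.154 ] F [ 0.95 -0.51 -0.26] w -0.0 {'L': np.float64(0.216), 'M': np.float64(0.0508), 'R': np.float64(-0.114), 'P': np.float64(-0.2483)}
R [[0.008, 0.06, 0.998], [0.002, 0.998, -0.06], [-1.0, 0.003, 0.008]]
dr 1 [ 0.0005  0.008  -0.0028]
dr -1 [-3.141   0.0044  0.0126]
M -.08 .15 [0.4205 0.0256 0.15  ] cm [  0.35 -16.77  -0.91]
M -.08 .09 [0.4205 0.0256 0.09  ] cm [  6.35 -16.79  -0.95]
```

View pics/s2.png

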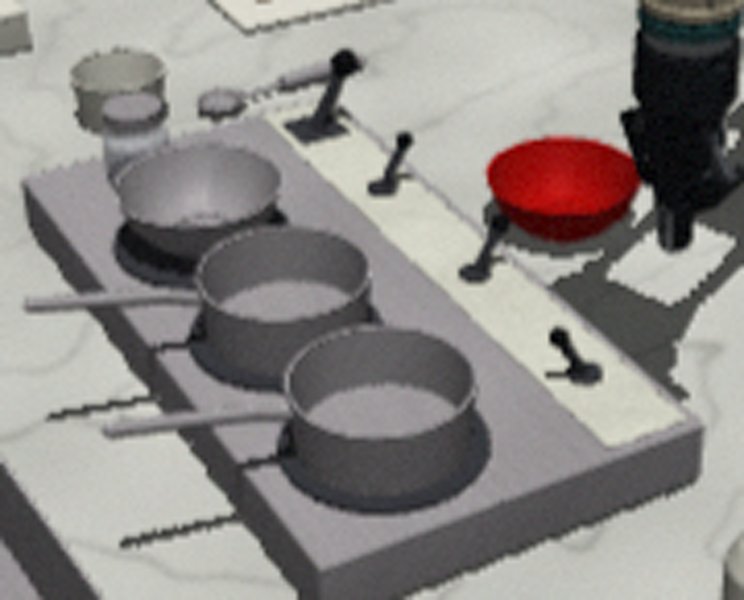

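The left toggle has snapped over towards its plate (ball at crop 560,338). Next is the middle one.

```bash
python3 -m creep '{"delta_pos":[[0,-3.5,-0.5],[0,-7,-0.5],[0,-10.5,-0.5],[0,-14,-0.5],[0,-16.6,-0.5],[0,-16.6,-0.5],[3,-16.6,-0.5],[6,-16.6,-0.5],[6,-16.6,-0.5],[6,-16.6,-0.5]],"dr":[[0,0,0],[0,0,0],[0,0,0],[0,0,0],[0,0,0],[0,0,0],[0,0,0],[0,0,0],[0,0,0],[0,0,0]]}'; python3 g.py M -.024 .09 M .001 .09
```

```text
clock: 4.5
position: [0.4215, 0.0268, 0.0899]
ee_rot: [0.706, 0.022, 0.708, -0.021]
contact_force: [-0.1, -0.3, 0.6]
width: 0.0001
t 4.5 p [0.4215 0.0268 0.0899] F [-0.1  -0.28  0.57] w 0.0 {'L': np.float64(0.216), 'M': np.float64(0.0508), 'R': np.float64(-0.114), 'P': np.float64(-0.2483)}
R [[-0.002, 0.06, 0.998], [0.001, 0.998, -0.06], [-1.0, 0.0, -0.002]]
dr 1 [ 0.0007 -0.0022 -0.0005]
dr -1 [-3.1409e+00  7.0000e-04 -3.5000e-03]
M -.024 .09 [0.4764 0.0222 0.09  ] cm [-0.02 -0.13  5.5 ]
M .001 .09 [0.5013 0.0206 0.09  ] cm [-0.03 -0.13  8.  ]
```

```bash
python3 -m creep '{"delta_pos":[[0,-0.1,1],[0,-0.1,2.2],[0,-0.1,3.2],[0,-0.1,4],[0,-0.1,4.8],[0,-0.1,5.6],[0,-0.1,6.4],[0,-0.1,7.2],[0,-0.1,8.1],[0,-0.1,8.1]],"dr":[[0,0,0],[0,0,0],[0,0,0],[0,0,0],[0,0,0],[0,0,0],[0,0,0],[0,0,0],[0,0,0],[0,0,0]]}';python3 -m creep '{"delta_pos":[[0,0,-2],[0,0,-5],[0,0,-8.5],[-3,0,-9],[-6,0,-9],[-8,0,-9],[-8,0,-9]],"dr":[[0,0,0],[0,0,0],[0,0,0],[0,0,0],[0,0,0],[0,0,0],[0,0,0]]}'; python3 g.py P -.1 .17 P -.1 .1
python3 - <<'E'
from h import *
from rig import manip
d=manip.get_image("scene"); cv2.imwrite("pics/s3.png",cv2.resize(d["pixels"][145:290,190:370],(744,600),interpolation=2))
E
```

```text
clock: 5.5
position: [0.5042, 0.0202, 0.0902]
ee_rot: [0.707, 0.022, 0.707, -0.021]
contact_force: [-0.7, -1.0, 0.1]
width: 0.0001
clock: 6.2
position: [0.4155, 0.0255, 0.1732]
ee_rot: [0.71, 0.021, 0.704, -0.022]
contact_force: [0.1, 0.3, 0.8]
width: 0.0005
t 6.2 p [0.4155 0.0255 0.1732] F [0.12 0.35 0.77] w 0.001 {'L': np.float64(0.216), 'M': np.float64(0.0508), 'R': np.float64(-0.114), 'P': np.float64(-0.2483)}
R [[0.008, 0.061, 0.998], [-0.001, 0.998, -0.061], [-1.0, -0.0, 0.008]]
dr 1 [0.0002 0.0078 0.0002]
dr -1 [-3.1413e+00 -3.0000e-04  1.2300e-02]
P -.1 .17 [ 0.3823 -0.2717  0.17  ] cm [  0.31 -29.87  -1.52]
P -.1 .1 [ 0.3823 -0.2717  0.1   ] cm [  7.31 -29.87  -1.57]
```

View pics/s3.png

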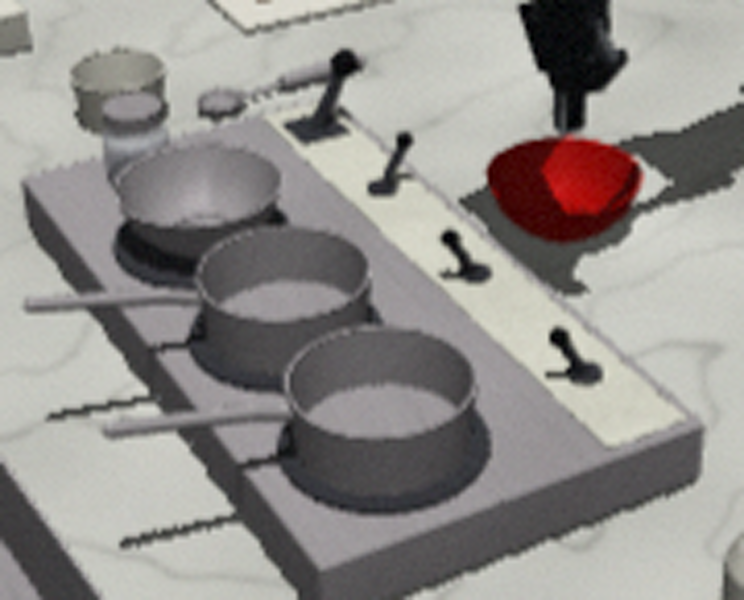

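Both pan toggles are on (balls at crop 452,240 and 560,338), and the right toggle is still off at (405,140). Next is the main lever, passing the right toggle with the tool high (z 0.17).

```bash
python3 -m creep '{"delta_pos":[[0,-3.5,-0.8],[0,-7,-1.5],[0,-10.5,-1.5],[0,-14,-1.5],[0,-17.5,-1.5],[0,-21,-1.5],[0,-24.5,-1.5],[0,-28,-1.5],[0,-29.8,-1.5],[0,-29.8,-1.5]],"dr":[[0,0,0],[0,0,0],[0,0,0],[0,0,0],[0,0,0],[0,0,0],[0,0,0],[0,0,0],[0,0,0],[0,0,0]]}';python3 -m creep '{"delta_pos":[[3.5,0,0],[7,0,0],[7,0,0],[7,0,0]],"dr":[[0,0,0],[0,0,0],[0,0,0],[0,0,0]]}'; python3 g.py P .002 .1
```

```text
clock: 7.25
position: [0.3796, -0.273, 0.1688]
ee_rot: [0.706, 0.023, 0.707, -0.022]
contact_force: [0.1, 0.8, -0.7]
width: 0.0
clock: 7.65
position: [0.3795, -0.2696, 0.0998]
ee_rot: [0.706, 0.022, 0.707, -0.021]
contact_force: [0.6, -0.3, -0.3]
width: -0.0003
t 7.65 p [ 0.3795 -0.2696  0.0998] F [ 0.56 -0.28 -0.29] w -0.0 {'L': np.float64(0.216), 'M': np.float64(0.0508), 'R': np.float64(-0.114), 'P': np.float64(-0.2483)}
R [[-0.002, 0.06, 0.998], [0.002, 0.998, -0.06], [-1.0, 0.002, -0.002]]
dr 1 [ 0.0008 -0.0019 -0.002 ]
dr -1 [-3.1407e+00  3.2000e-03 -3.0000e-03]
P .002 .1 [ 0.4841 -0.278   0.1   ] cm [-0.04 -0.21 10.49]
```

```bash
python3 -m creep '{"delta_pos":[[0,-0.2,1.5],[0,-0.2,3],[0,-0.2,4],[0,-0.2,5],[0,-0.2,6],[0,-0.2,7],[0,-0.2,8],[0,-0.2,9],[0,-0.2,10],[0,-0.2,10.6]],"dr":[[0,0,0],[0,0,0],[0,0,0],[0,0,0],[0,0,0],[0,0,0],[0,0,0],[0,0,0],[0,0,0],[0,0,0]]}';python3 -m creep '{"delta_pos":[[0,0,0],[0,0,0],[0,0,-3],[0,0,-7],[0,0,-11],[-4,0,-11],[-8,0,-11],[-10,0,-11],[-10,0,-11]],"dr":[[0,0,0],[0,0,0],[0,0,0],[0,0,0],[0,0,0],[0,0,0],[0,0,0],[0,0,0],[0,0,0]]}'; python3 g.py | head -1
python3 - <<'E'
from h import *
from rig import manip
d=manip.get_image("scene"); cv2.imwrite("pics/s4.png",cv2.resize(d["pixels"][145:290,190:370],(744,600),interpolation=2))
# pan shift check: changed pixels over plates vs. first picture, both cameras
for n,b,D in(("scene",(150,290,190,310),d),("top",(125,195,200,385),manip.get_image("top"))):
    o=np.load(n+"0.npz")["pixels"]; k=b
    f=cv2.absdiff(cv2.GaussianBlur(o,(5,5),0),cv2.GaussianBlur(D["pixels"],(5,5),0)).max(2)[k[0]:k[1],k[2]:k[3]]
    v,u=np.where(f>20); print(n,len(u),(u.min()+k[2],u.max()+k[2],v.min()+k[0],v.max()+k[0]) if len(u) else "")
E
```

```text
clock: 8.65
position: [0.4873, -0.2794, 0.1003]
ee_rot: [0.707, 0.021, 0.706, -0.021]
contact_force: [0.8, -0.4, -0.5]
width: -0.0003
clock: 9.55
position: [0.3768, -0.274, 0.2035]
ee_rot: [0.709, 0.02, 0.705, -0.023]
contact_force: [0.2, -0.5, -0.8]
width: -0.0001
t 9.55 p [ 0.3768 -0.274   0.2035] F [ 0.19 -0.5  -0.77] w -0.0 {'L': np.float64(0.216), 'M': np.float64(0.0508), 'R': np.float64(-0.114), 'P': np.float64(-0.2483)}
scene 904 (np.int64(253), np.int64(309), np.int64(156), np.int64(212))
top 0
```

View pics/s4.png

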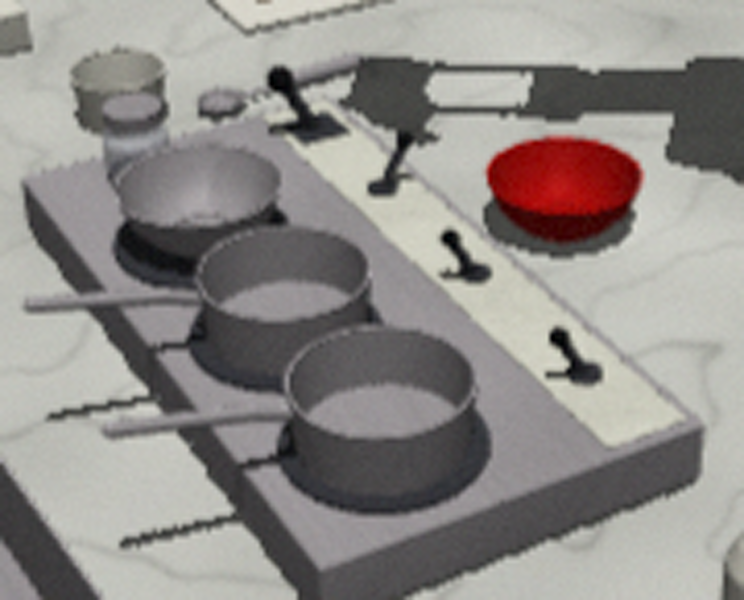

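The main lever is over (ball at crop 280,78), the left and middle toggles are on, and the right one is off. The top view shows no change over the plates, so the pans and bowl have not moved.

```bash
python3 -c "
from rig import manip
print(manip.sign_off())"
```

```text
the job is handed in; nothing more can be done
None
```

Both saucepan plates are switched on and the job is handed in. I pushed the left toggle, then the middle one, and only then the main lever, using shut fingers from the near side. It took about 10 s of the 48 s allowed.

- **Levers:** The last picture shows the left toggle, middle toggle and main lever leaning away from the near edge, so on. The right toggle, under the mixing bowl, is still off.
- **Pans, bowl and jar:** The top camera shows no change over the plates compared with the start. The scene-camera comparison did show changed pixels, but only in the part of the picture where the levers and the arm's shadow changed.
- **Other things on the table:** I only looked at these in the final picture; the red bowl, tub and spoon look as they were. The squeeze bottle and spatula were outside that crop and were not re-checked, but the arm stayed well clear of them.
- **Forces:** The highest reading I saw was about 4 N, and the arm ended clear of everything.

No check failed.

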